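# Turn the instrument barrel flat-up in the V-rest and clamp it

### The arm

A 7-joint arm with a two-finger parallel gripper is mounted at the origin on the work surface. World frame = base frame: x ahead of the robot, y to its left, z up, the work surface at z = 0. Lengths are in m, angles in rad, forces in N, time in s.
With the tool pointing down it reaches from about 0.35 to 0.9 m from the base axis. Payload 8.1 kg.
Tool frame: the origin (TCP) lies between the finger pads; the fingertips stand ahead of it and the grasp point (between the pads) is the TCP (arm.nose_length is the z of the fingertips in the tool frame, in m); z points along the fingers, y is the line along which they close (so a half turn about z gives the same grasp; the last joint's range is limited). The gripper opens to 92 mm and grips with 3 to 60 N. Pads are 19 mm wide; open, the fingers measure 130 mm over their backs; the gripper's body (75 mm by 190 mm) begins 47 mm behind the grasp point.
Start: joints at [1.058, 0.434, 0.025, 1.573, -0.012, 1.134, -0.075], TCP at [0.249, -0.573, 0.246] pointing down, gripper open.
Joint ranges: [-2.62, 2.62], [-0.44, 2.09], [-1.27, 1.32], [0.08, 2.57], [-1.32, 4.46], [0.12, 2], [-2.74, 2.74]. Speed limits (rad/s): [2.22, 2.22, 3.01, 3.01, 3.14, 3.14, 3.14].

### API

Orientations are given as a rotation vector (axis times angle).
In Python, from cell import sensors, optics, arm gives the robot as it stands.
- The arm moves only by the tool arm_command, never from a script. Its argument "deltas" is one flat list of numbers, 7 for each row, row after row: the turn, a rotation vector about the world's x, y, z as a fraction of full scale, then the shift along the world's x, y, z as a fraction of full scale, then the finger opening in mm, from 0 to 91.8. In form: [wx, wy, wz, dx, dy, dz, fingers, wx, wy, wz, dx, dy, dz, fingers, ...]. A call has 1 to 20 rows; each row is the pose to reach, as a shift and turn from the pose commanded when the call began; what a row does not reach only later rows make up. Full scale, the value 1, is 1 m for a shift and 90 degrees for a turn. A row lasts 1/10 s, in which the tool goes at most 50 mm and 8.59 degrees, less where a joint would pass 70% of its speed; a pose out of reach is approached as far as the arm can. A call with a number of a shift or a turn outside -1 to 1 is refused whole. A call with a gripper value outside its range is refused whole. The fingers move at their own pace and stop on an object; "force" is the grip in N (left out, the last holds). Time passes only in rows, so rows that repeat a pose let the fingers close. It gives the time, the measured TCP pose, the force, the opening and the grip force at its end, in the units of the state.
- sensors.observe(): the state, without advancing time (a new reading comes with each control period).
- optics.get_image(name): name is "side" or "top"; returns the picture (384x512x3 uint8, blue, green, red); there is no depth.
- optics.calibration(name): a dict with "camera_matrix" (3x3 intrinsics, pixels), "D" ([k1, k2, p1, p2, k3] as OpenCV has them; the pictures are not rectified), "rvec" (rotation vector, rad) and "tvec" (3), from world to camera coordinates, as OpenCV has them. Camera axes: x right, y down, z forward; pixel columns grow to the right and rows downward; lengths in m; the calibration is good to about 2 mm. A picture is of the moment at which its call begins. calibration takes no time and is no camera call.
- arm.sign_off(): hands the job in; it is judged then, once.
The state is a dict: "clock": time; "joints": joint angles; "dq": joint speeds; "joint_efforts": joint torques, N m; "position": TCP position; "ee_rot": TCP orientation; "force": force on the tool from outside, world axes, zero at the start; "ft_torque": the same for the moment, N m; "width": opening from 0.0 (shut) to 1.0 (fully open); "gripper_force": force on a finger pad.
Only numpy, scipy, OpenCV 4.12 (cv2) and the standard library are available. Lean on these libraries where they do the work, as an engineer would, in place of code of your own. Each camera call takes 0.05 s, during which the arm holds its last target. There are 200 camera calls.

### The job

Roll the round aluminium barrel in the V-rest until its flat with the three solder pins faces straight up, leaving the hold-down arm open meanwhile. Then swing the hold-down arm fully down so that its foot sits flush on that flat, with the barrel still lying in both Vs, and let go. Leave the other things on the bench where they are.

Things in the scene. Friction and masses are not known exactly. Their poses are not given: they have to be found in the camera images.
- rest: V-rest fixed to the bench: base plate 165 x 230 x 10 mm, two aluminium V plates (12 thick, 58 wide, 83 tall, 45 degree flanks) at y = -85 and +85 mm, hinge post (22 x 36 mm, 132 tall) at x = +70, y = +45 mm. Origin on the bench under the middle of the Vs; y along the Vs, z up, x towards the post. Between the plates it is open below the barrel down to the base plate.
- rest_v (a point): point on the line where the axis of a barrel seated in both Vs lies, midway between the V plates: 85 mm above the bench, straight above the rest's origin; axes as the rest
- barrel: loose aluminium barrel lying in the Vs, 44 mm in diameter, 220 long, about 0.5 kg. Origin on its axis at half length; y along the axis (same way as the rest's y), z out of its flat. From y = -110 to +10 and +75 to +110 mm it is round; y = -75 to 0 is free to grip. It stays at the roll angle it is left at.
- barrel_flat (a point): centre of the barrel's one milled flat: 65 mm long (barrel y = +10 to +75 mm), 30 mm wide, 16 mm from the axis, with three tiny brass solder pins across its outer end (near y = +66). Two dark 8 mm screw heads sit on the side opposite the flat. Axes as the barrel: z out of the flat
- holddown (a joint): angle of the hold-down arm, rad: 0 = level, foot flush on an upward flat; positive = raised; pi/2 = upright; beyond, it leans back (stop 2.05). Hinge axis parallel to the rest's y; stiff (0.2 N m), stays where left. When down it points to the rest's -x: steel bar 16 mm wide, rubber foot 24 x 20 mm at 70 mm from the hinge. On the barrel's round side it stops 0.09 too high.
- holddown_hinge (a point): point on the hinge axis of the hold-down arm, at x = +70, y = +45, z = +121 mm in the frame of the rest; axes as the rest
- holddown_grip (a point): centre of the arm's black handle (square bar, 18 x 18 mm, 44 mm long, its end 18 mm beyond this point), 130 mm from the hinge; its x axis points along the handle towards the hinge, its y is parallel to the hinge axis
- spool: a solder spool standing on end, 60 mm in diameter, 46 mm tall, beside the rest's -y end; origin at the centre of its underside. Leave it.
- collar: a brass collar 22 mm in diameter, 12 mm tall, lying on the base plate of the rest; origin at the centre of its underside. Leave it.
- cutters: side cutters with orange grips, 150 mm long, 16 mm high, lying beside the rest's +y end; origin at the pivot, on the bench. Leave them.
- pump: a blue and silver desoldering pump 220 mm long, 22 mm thick, lying on the bench; origin at the middle of its underside. Leave it.

How it is judged:
By the outcome, as a careful person would: the job done as asked, in the order asked, and still so for the second after the job is handed in, with the robot touching nothing.
It also fails if it takes over 72 s, if anything falls off the work surface, if the arm or the gripper's body presses on something with over 40 N, if the wrist force passes 120 N, or if a joint passes its speed limit or range.

## Working session

There is one attempt and no reset: what is moved stays moved. The work goes in short steps, Python scripts to look and compute and a tool call to move; the robot and the scene stay as the last step left them, time stands still between calls to the robot, and variables do not carry over. Pictures are saved under pics/ and viewed, at most 10 in all, crops included, and the job is handed in when it is done.

Besides the shell and the picture viewer there is one more tool, called after ">>>" in YAML: its name, and indented under it one key for each argument. arm_command: Moves the arm, as the interface text tells. Its arguments: {"type":"object","properties":{"deltas":{"type":"array","items":{"type":"number"}},"force":{"type":"number"}},"required":["deltas"]}

```bash
ls; mkdir -p pics
python3 - <<'E'
from cell import sensors, optics, arm
import cv2
for n in("top","side"):
    cv2.imwrite(f"pics/{n}0.png",optics.get_image(n))
    c=optics.calibration(n);print(n,c)
print(sensors.observe(),arm.nose_length)
E
```

```text
pics
top {'camera_matrix': array([[402.27114603,   0.        , 253.0799308 ],
       [  0.        , 402.27114603, 193.34036314],
       [  0.        ,   0.        ,   1.        ]]), 'D': array([-0.0411731,  0.       ,  0.       ,  0.       ,  0.       ]), 'rvec': array([ 2.20356183, -1.996615  ,  0.22733182]), 'tvec': array([-0.13063429,  0.55126984,  1.27402957])}
side {'camera_matrix': array([[421.13777396,   0.        , 256.13146804],
       [  0.        , 421.13777396, 192.87383719],
       [  0.        ,   0.        ,   1.        ]]), 'D': array([-0.06157814,  0.        ,  0.        ,  0.        ,  0.        ]), 'rvec': array([ 0.77761206, -2.40867484,  1.27290758]), 'tvec': array([0.38502045, 0.29799296, 0.90404208])}
{'clock': 0.1, 'joints': array([ 1.05840452,  0.4351591 ,  0.02498448,  1.57402895, -0.01156088,
        1.13398317, -0.07508877]), 'dq': array([ 1.81195158e-03, -3.04739258e-03, -1.84070368e-03, -1.51428982e-03,
       -7.04678204e-05,  1.52179872e-03,  8.51792824e-04]), 'joint_efforts': array([ 2.77427353e-03, -6.69118738e+01,  9.87699665e-01, -3.15139532e+01,
       -6.05393993e-02,  3.74322978e-02,  9.48346178e-05]), 'position': array([ 0.24877251, -0.57287807,  0.24501113]), 'ee_rot': array([-3.07456222e+00, -6.38848678e-01,  7.17067596e-04]), 'force': array([-0.23676468,  0.35965123,  0.13865376]), 'ft_torque': array([-0.0199708 , -0.01570329,  0.03402777]), 'gripper_force': 0.0, 'width': 0.9972480563389753} 0.019
```

View pics/top0.png

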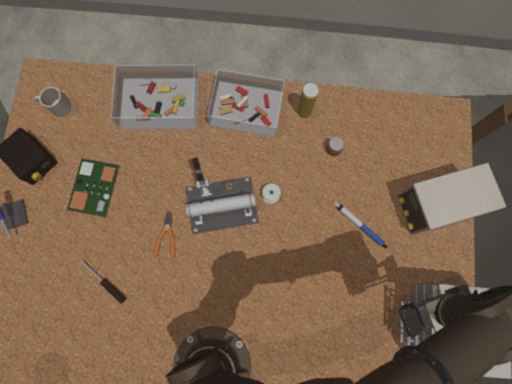

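View pics/side0.png

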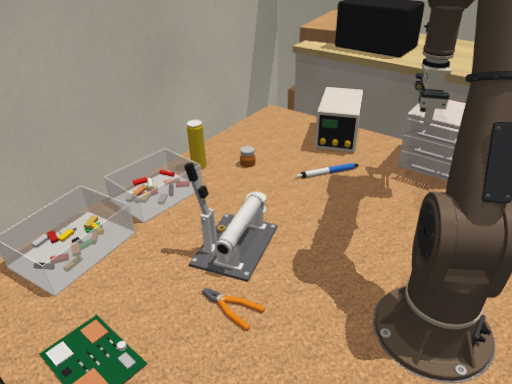

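The top view shows the rest around (222,205), with the hold-down leaning back at (198,172), the spool at (271,193) and the cutters at (166,237). The side view shows the barrel from (228,240) to (258,200) and the handle near (195,180). I'll zoom in on both.

Run:
```python
import cv2,numpy as np
a=cv2.imread("pics/top0.png")[150:240,175:290];b=cv2.imread("pics/side0.png")[150:280,175:290]
a=cv2.resize(a,None,fx=5,fy=5,interpolation=cv2.INTER_CUBIC);b=cv2.resize(b,None,fx=4.5,fy=4.5,interpolation=cv2.INTER_CUBIC)
cv2.imwrite("pics/a.png",a);cv2.imwrite("pics/b.png",b)
```

```text
(no output)
```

View pics/a.png

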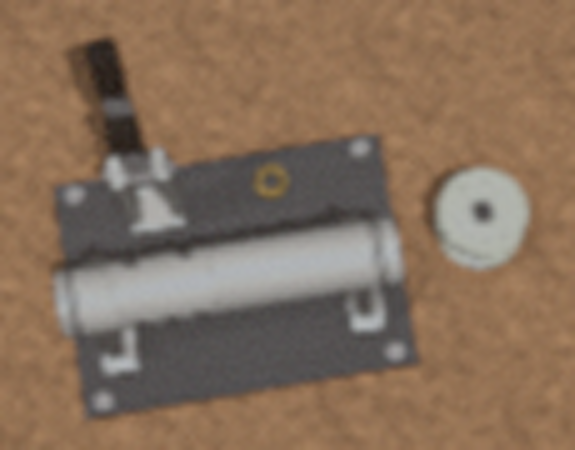

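View pics/b.png

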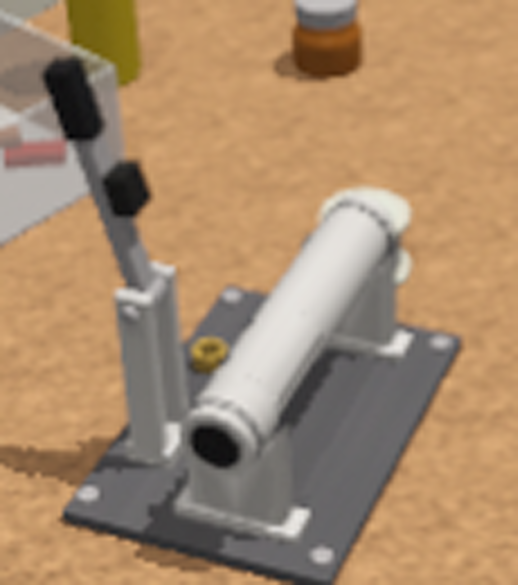

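The top crop shows base plate corners at about (55,188), (378,137), (418,362) and (88,418) in crop pixels. Dark bumps at (130,258) and (183,250) on the barrel's far (+x) edge could be the screw heads. The side crop shows the raised arm, with the handle at (75,95), and no flat visible from there. Next I'll compute the rest pose and inspect the barrel more closely.

```bash
cat > h.py <<'E'
import cv2,numpy as np
from cell import sensors,optics,arm
def cam(n):
    c=optics.calibration(n);R=cv2.Rodrigues(c["rvec"])[0];return c["camera_matrix"],c["D"],R,c["tvec"]
def ray(n,p):
    K,D,R,t=cam(n);u=cv2.undistortPoints(np.array([[p]],float),K,D)[0,0]
    return -R.T@t, R.T@np.array([u[0],u[1],1])
def onz(n,p,z):
    o,d=ray(n,p);return o+d*(z-o[2])/d[2]
def tri(p,q):
    o,d=ray("top",p);a,b=ray("side",q);s=np.linalg.lstsq(np.c_[d,-b],a-o,rcond=None)[0]
    P,Q=o+d*s[0],a+b*s[1];return (P+Q)/2,np.linalg.norm(P-Q)
def proj(n,X):
    c=optics.calibration(n);return cv2.projectPoints(np.array(X,float).reshape(-1,3),c["rvec"],c["tvec"],c["camera_matrix"],c["D"])[0][:,0]
E
python3 - <<'E'
from h import *
im=cv2.imread("pics/top0.png")
C=np.array([onz("top",(175+x/5,150+y/5),.01) for x,y in[(55,188),(378,137),(418,362),(88,418)]])
print(C.round(4)); print([np.linalg.norm(C[i]-C[i-1]).round(3) for i in range(4)])
ey=(C[0]-C[1]+C[3]-C[2]);ex=C[0]-C[3]+C[1]-C[2]
print(C.mean(0),np.arctan2(ey[1],ey[0])-np.pi/2,np.arctan2(ex[1],ex[0]))
S=[onz("side",(175+x/4.5,150+y/4.5),.01) for x,y in[(65,517),(462,343),(338,583)]];print(np.round(S,4))
for n in("top","side"): print(n,cam(n)[2].T@-cam(n)[3])
# handle ends: top/side tri
print(tri((175+97/5,150+45/5),(175+68/4.5,150+65/4.5)),tri((175+125/5,150+150/5),(175+90/4.5,150+135/4.5)))
a=im[190:222,182:260];a=cv2.convertScaleAbs(a,alpha=1.2)
a=cv2.resize(a,None,fx=10,fy=10,interpolation=cv2.INTER_CUBIC)
b=cv2.imread("pics/side0.png")[185:262,210:275];b=cv2.resize(b,None,fx=7.5,fy=7.5,interpolation=cv2.INTER_CUBIC)
h=np.zeros((600,800,3),np.uint8)
h[:320,:780]=a; cv2.imwrite("pics/c.png",h[:330]);cv2.imwrite("pics/d.png",b)
E
```

```text
[[ 0.5702  0.1581  0.01  ]
 [ 0.6287 -0.0608  0.01  ]
 [ 0.4741 -0.1035  0.01  ]
 [ 0.4141  0.1146  0.01  ]]
[np.float64(0.162), np.float64(0.227), np.float64(0.16), np.float64(0.226)]
[0.52177461 0.02710185 0.01      ] 0.2647235374212451 0.2705943760204243
[[ 0.5679  0.1649  0.01  ]
 [ 0.4722 -0.096   0.01  ]
 [ 0.4106  0.1161  0.01  ]]
top [ 0.27010484 -0.09692805  1.36446452]
side [-0.04568648  0.69029982  0.75876974]
(array([0.59757677, 0.09620523, 0.26408594]), np.float64(0.004804889877863225)) (array([0.56455682, 0.09102657, 0.22446136]), np.float64(0.035966249626625))
```

View pics/c.png

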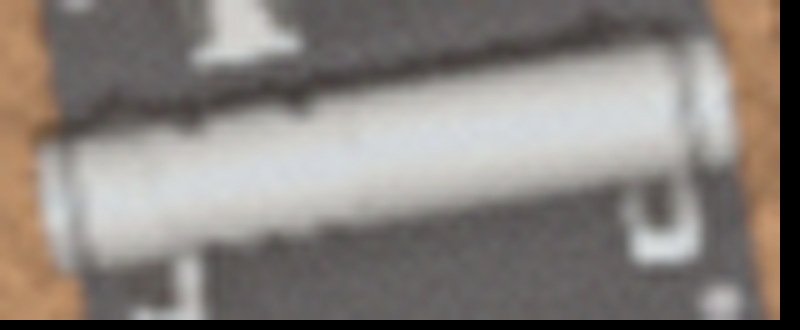

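The top zoom shows two dark notches at (190,122) and (297,103) on the barrel's +x edge, which match the screw heads at barrel y of about +63 and +29. So the flat faces -x and slightly down. I'll check that in the side zoom.

View pics/d.png

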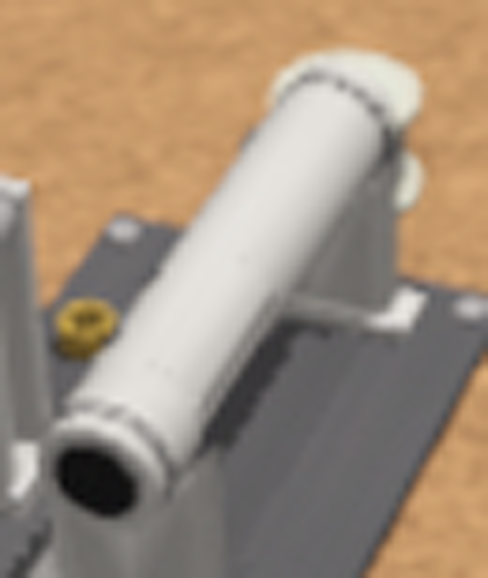

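The side zoom shows a grey grazing strip along the lower-right silhouette from (205,420) to (285,295). The flat is therefore about edge-on there, at roughly -120° from up towards -x, which agrees with the screw heads at about +60°. Next I'll get the barrel axis precisely.

Run:
```python
from h import *
A=onz("top",(182+5.9,190+20.5),.085);B=onz("top",(182+72.5,190+10.2),.085)
d=A-B;print(A,B,(A+B)/2,np.linalg.norm(d),np.arctan2(d[1],d[0])-np.pi/2)
# side: project hypotheses for check of barrel axis
c,s=np.cos(.267),np.sin(.267);R=np.array([[c,-s,0],[s,c,0],[0,0,1]])
for ctr in((.5218,.0271),(.521,.029)):
    X=[np.r_[ctr,0]+R@v for v in([0,.11,.085],[0,-.11,.085],[-.0825,.115,.01],[.0825,.115,.01],[-.0825,-.115,.01])]
    print(((proj("side",X)-[210,185])*7.5).round(), ((proj("top",X)-[182,190])*10).round())
g=np.array([.521,.029,.085])+R@[0,-.04,0];p=sensors.observe()["position"]
print(g,g-p)
```

```text
[0.47881732 0.12771972 0.085     ] [ 0.5339003  -0.08301098  0.085     ] [0.50635881 0.02235437 0.085     ] 0.21781084758248104 0.25566998737127977
[[  59.  467.]
 [ 310.  100.]
 [ 297.  708.]
 [-150.  587.]
 [ 521.  296.]] [[ 48. 161.]
 [718.  50.]
 [100. 442.]
 [ 36. -27.]
 [772. 329.]]
[[  57.  471.]
 [ 309.  103.]
 [ 296.  712.]
 [-152.  591.]
 [ 520.  299.]] [[ 42. 163.]
 [712.  52.]
 [ 94. 444.]
 [ 30. -25.]
 [766. 331.]]
[ 0.53155356 -0.00958267  0.085     ] [ 0.28278105  0.5632954  -0.16001113]
```

Run:
```python
from h import *
print(tri((187.9,210.5),(210+97/7.5,185+480/7.5)))
yaw=.263;c,s=np.cos(yaw),np.sin(yaw);R=np.array([[c,-s,0],[s,c,0],[0,0,1]])
for ctr in((.5064,.0224),(.506,.025)):
    X=[np.r_[ctr,0]+R@v for v in([0,.11,.085],[0,-.11,.085],[.07,.045,.121])]
    print(((proj("side",X)-[210,185])*7.5).round(), ((proj("top",X)-[182,190])*10).round())
    print((proj("side",X[2])-[175,150])*4.5)
g=np.array([.506,.024,.085])+R@[0,-.04,0];p=sensors.observe()["position"]
print(g,g-p,R[:,0],R[:,1])
```

```text
(array([0.47987326, 0.12856082, 0.0825962 ]), np.float64(0.0015296768234556433))
[[104. 477.]
 [352. 108.]
 [-10. 228.]] [[ 56. 208.]
 [728.  99.]
 [212. -59.]]
[[151.24502114 294.03577035]]
[[ 99. 482.]
 [348. 112.]
 [-15. 232.]] [[ 48. 208.]
 [720.  99.]
 [204. -58.]]
[[148.68776739 296.57597166]]
[ 0.51639914 -0.01462458  0.085     ] [ 0.26762664  0.5582535  -0.16001113] [0.96561439 0.25997856 0.        ] [-0.25997856  0.96561439  0.        ]
```

>>> arm_command:
  deltas: [0,0,0.906,0.2676,0.5583,0,91.8,0,0,0.906,0.2676,0.5583,0,91.8,0,0,0.906,0.2676,0.5583,0,91.8,0,0,0.906,0.2676,0.5583,0,91.8,0,0,0.906,0.2676,0.5583,0,91.8,0,0,0.906,0.2676,0.5583,0,91.8,0,0,0.906,0.2676,0.5583,0,91.8,0,0,0.906,0.2676,0.5583,0,91.8,0,0,0.906,0.2676,0.5583,0,91.8,0,0,0.906,0.2676,0.5583,0,91.8,0,0,0.906,0.2676,0.5583,0,91.8,0,0,0.906,0.2676,0.5583,0,91.8,0,0,0.906,0.2676,0.5583,0,91.8,0,0,0.906,0.2676,0.5583,0,91.8,0,0,0.906,0.2676,0.5583,0,91.8,0,0,0.906,0.2676,0.5583,0,91.8,0,0,0.906,0.2676,0.5583,0,91.8,0,0,0.906,0.2676,0.5583,0,91.8]
  force: 20

```text
clock: 1.9
position: [0.5163, -0.0161, 0.2458]
ee_rot: [1.914, 2.491, -0.001]
force: [0.2, 0.4, 0.6]
width: 1.004
gripper_force: 0.0
```

>>> arm_command:
  deltas: [-0.13,0.483,0,0,0,0,91.8,-0.13,0.483,0,0,0,0,91.8,-0.13,0.483,0,0,0,0,91.8,-0.13,0.483,0,0,0,0,91.8,-0.13,0.483,0,0,0,0,91.8,-0.13,0.483,0,0,0,0,91.8,-0.13,0.483,0,0,0,0,91.8]

```text
clock: 2.6
position: [0.5167, -0.0149, 0.2435]
ee_rot: [-1.542, -2.011, 0.837]
force: [-0.6, -0.4, 0.5]
width: 0.997
gripper_force: 0.0
```

```bash
python3 -c "
from h import *
s=sensors.observe();print(s['joints'].round(2));print(cv2.Rodrigues(s['ee_rot'])[0][:,2],s['position'])"
```

```text
[ 0.08  0.78 -0.41  1.27  0.24  1.94 -0.08]
[-0.68592574 -0.18378789 -0.70407946] [ 0.51674029 -0.01492212  0.24349924]
```

>>> arm_command:
  deltas: [0.13,-0.483,0,0,0,0,91.8,0.13,-0.483,0,0,0,0,91.8,0.13,-0.483,0,0,0,0,91.8,0.13,-0.483,0,0,0,0,91.8,0.13,-0.483,0,0,0,0,91.8,0.26,-0.966,0,0,0,0,91.8,0.26,-0.966,0,0,0,0,91.8,0.26,-0.966,0,0,0,0,91.8,0.26,-0.966,0,0,0,0,91.8,0.26,-0.966,0,0,0,0,91.8,0.26,-0.966,0,0,0,0,91.8,0.26,-0.966,0,0,0,0,91.8]

```text
clock: 3.8
position: [0.5193, 0.0004, 0.2514]
ee_rot: [1.583, 2.117, 0.799]
force: [0.1, 0.6, -0.1]
width: 0.999
gripper_force: 0.0
```

```bash
python3 -c "
from h import *
s=sensors.observe();print(s['joints'].round(2));print(cv2.Rodrigues(s['ee_rot'])[0][:,2],s['position'])"
```

```text
[ 1.03  0.13 -1.    2.29 -0.86  0.2   1.15]
[ 0.60409314  0.21537252 -0.76725886] [5.19282244e-01 4.26002196e-04 2.51361806e-01]
```

```bash
cat >> h.py <<'E'
from scipy.spatial.transform import Rotation as Ro
yaw=.263;RR=Ro.from_euler('z',yaw).as_matrix();O=np.array([.506,.024,0])
def goal(p,tilt,p0=None,r0=None,yw=0):
    "rest-frame TCP goal p, tilt about rest y -> 6 delta numbers"
    s=sensors.observe();p0=s['position'] if p0 is None else p0
    R0=Ro.from_rotvec(s['ee_rot'] if r0 is None else r0)
    V=Ro.from_matrix(RR@np.array([[0,1,0],[1,0,0],[0,0,-1.]]))
    G=Ro.from_rotvec(RR[:,1]*np.radians(tilt))*Ro.from_euler('z',yw)*V
    w=(G*R0.inv()).as_rotvec()/(np.pi/2);P=O+RR@np.array(p)
    return np.r_[w,P-p0].round(4),P,G.as_rotvec()
E
python3 -c "
from h import *
d,P,r=goal([-.04,-.04,.085+.07],-30);print(d)
print(goal([0,-.04,.085],-30,P,r)[0])
"
```

```text
[-0.0522  0.0988 -0.0213 -0.0415 -0.0254 -0.0964]
[-0.     -0.     -0.      0.0386  0.0104 -0.07  ]
```

>>> arm_command:
  deltas: [-0.0522,0.0988,-0.0213,-0.0415,-0.0254,-0.0964,91.8,-0.0522,0.0988,-0.0213,-0.0415,-0.0254,-0.0964,91.8,-0.0522,0.0988,-0.0213,-0.0415,-0.0254,-0.0964,91.8,-0.0522,0.0988,-0.0213,-0.0415,-0.0254,-0.0964,91.8,-0.0522,0.0988,-0.0213,-0.0415,-0.0254,-0.0964,91.8]

```text
clock: 4.3
position: [0.4786, -0.0237, 0.1577]
ee_rot: [1.683, 2.198, 0.592]
force: [0.9, 0.4, 0.3]
width: 1.002
gripper_force: 0.0
```

```bash
python3 -c "
from h import *
s=sensors.observe();print(s['joints'].round(2));
print(goal([-.04,-.04,.085+.07],-30)[0]);print(goal([0,-.04,.085],-30)[0]);
"
```

```text
[ 0.4   0.18 -0.38  2.4  -0.85  0.12  1.13]
[-0.003  -0.0017 -0.0013 -0.0008 -0.0013 -0.0027]
[-0.003  -0.0017 -0.0013  0.0378  0.0091 -0.0727]
```

```bash
python3 -c "
from h import *
print(goal([0,-.04,.085],-15)[0]);print(goal([-.02,-.04,.145],-15)[0])
"
```

```text
[-0.0465  0.1592 -0.0009  0.0378  0.0091 -0.0727]
[-0.0465  0.1592 -0.0009  0.0185  0.0039 -0.0127]
```

>>> arm_command:
  deltas: [-0.0465,0.1592,-0.001,0.0185,0.0039,-0.0127,91.8,-0.0465,0.1592,-0.001,0.0185,0.0039,-0.0127,91.8,-0.0465,0.1592,-0.001,0.0281,0.0065,-0.0427,91.8,-0.0465,0.1592,-0.001,0.0378,0.0091,-0.0727,91.8,-0.0465,0.1592,-0.001,0.0378,0.0091,-0.0727,91.8,-0.0465,0.1592,-0.001,0.0378,0.0091,-0.0727,91.8]

```text
clock: 4.9
position: [0.5171, -0.0131, 0.0846]
ee_rot: [1.806, 2.356, 0.313]
force: [0.2, -0.3, 1.0]
width: 1.001
gripper_force: 0.0
```

```bash
python3 -c "
from h import *
s=sensors.observe();print(s['joints'].round(2),s['force']);
print(goal([0,-.04,.085],-15)[0]);
"
```

```text
[-0.16  0.38  0.15  2.23 -0.41  0.31  0.62] [ 0.19104499 -0.26179584  0.99002476]
[-0.0019 -0.0007 -0.0003 -0.0007 -0.0016  0.0004]
```

>>> arm_command:
  deltas: [0,0,0,0,0,0,30,0,0,0,0,0,0,30,0,0,0,0,0,0,30,0,0,0,0,0,0,30,0,0,0,0,0,0,30,0,0,0,0,0,0,30,0,0,0,0,0,0,30]
  force: 12

```text
clock: 5.6
position: [0.5187, -0.0133, 0.0855]
ee_rot: [1.806, 2.354, 0.315]
force: [3.9, 0.2, 0.7]
width: 0.47
gripper_force: 12.0
```

>>> arm_command:
  deltas: [-0.022,0.08,0,0.002,0.0005,0,30,-0.044,0.16,0,0.002,0.0005,0,30,-0.065,0.242,0,0.002,0.0005,0,30,-0.087,0.322,0,0.002,0.0005,0,30,-0.108,0.402,0,0.002,0.0005,0,30,-0.13,0.483,0,0.002,0.0005,0,30,-0.152,0.563,0,0.002,0.0005,0,30,-0.173,0.644,0,0.002,0.0005,0,30,-0.173,0.644,0,0.002,0.0005,0,30,-0.173,0.644,0,0.002,0.0005,0,30]
  force: 20

```text
clock: 6.6
position: [0.5171, -0.0128, 0.0834]
ee_rot: [-1.541, -2.004, 0.838]
force: [-7.7, -0.7, -0.8]
width: 0.474
gripper_force: 20.0
```

```bash
python3 -c "
from h import *
s=sensors.observe();print(s['joints'].round(2),s['force']);
print(goal([0,-.04,.085],45)[0]);
cv2.imwrite('pics/s1.png',optics.get_image('side'));cv2.imwrite('pics/t1.png',optics.get_image('top'))
a=cv2.imread('pics/s1.png')[150:270,165:315];b=cv2.imread('pics/t1.png')[170:240,170:270]
h=np.zeros((600,760,3),np.uint8);h[:360,:450]=cv2.resize(a,(450,360),interpolation=2)
h[:210,455:755]=cv2.resize(b,(300,210),interpolation=2)
cv2.imwrite('pics/e.png',cv2.resize(a,(750,600),interpolation=2))
"
```

```text
[-0.36  0.95  0.42  1.42 -0.13  1.62  0.34] [-7.66857435 -0.69862365 -0.77911596]
[-0.0001 -0.006   0.0026 -0.0007 -0.0018  0.0016]
```

View pics/e.png

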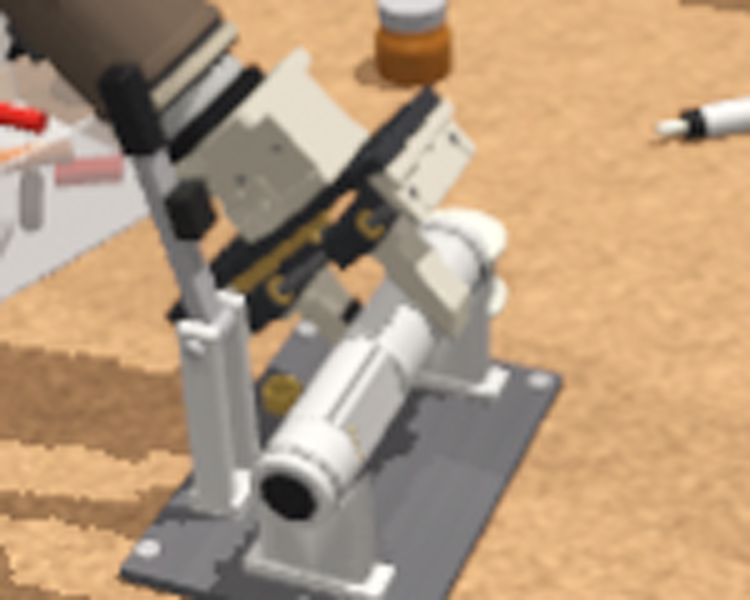

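The flat is now visible from about (325,420) to (400,320), facing -x and up, with brass pins near (352,438). The roll is working, so I'll open, swing back and regrasp.

>>> arm_command:
  deltas: [0,0,0,0,0,0,91.8,0,0,0,0,0,0,91.8,0,0,0,0,0,0,91.8,0,0,0,0,0,0,91.8,0.173,-0.644,0,0,0,0,91.8,0.173,-0.644,0,0,0,0,91.8,0.173,-0.644,0,0,0,0,91.8,0.173,-0.644,0,0,0,0,91.8,0.173,-0.644,0,0,0,0,91.8,0.173,-0.644,0,0,0,0,91.8,0.173,-0.644,0,0,0,0,91.8,0.173,-0.644,0,0,0,0,91.8,0.173,-0.644,0,0,0,0,91.8]

```text
clock: 8.0
position: [0.5188, -0.0135, 0.0853]
ee_rot: [1.81, 2.355, 0.313]
force: [0.4, 0.4, -0.5]
width: 1.001
gripper_force: 0.0
```

```bash
python3 -c "
from h import *
s=sensors.observe();print(s['force'],s['width']);
print(goal([0,-.04,.085],-15)[0]);
cv2.imwrite('pics/s2.png',optics.get_image('side'));cv2.imwrite('pics/t2.png',optics.get_image('top'))
a=cv2.imread('pics/s2.png')[210:260,210:260]
cv2.imwrite('pics/f.png',cv2.resize(a,(600,600),interpolation=2))
"
```

```text
[ 0.39815647  0.41237416 -0.52539648] 1.000568990954444
[-0.0026 -0.0015  0.0015 -0.0024 -0.0011 -0.0003]
```

View pics/f.png

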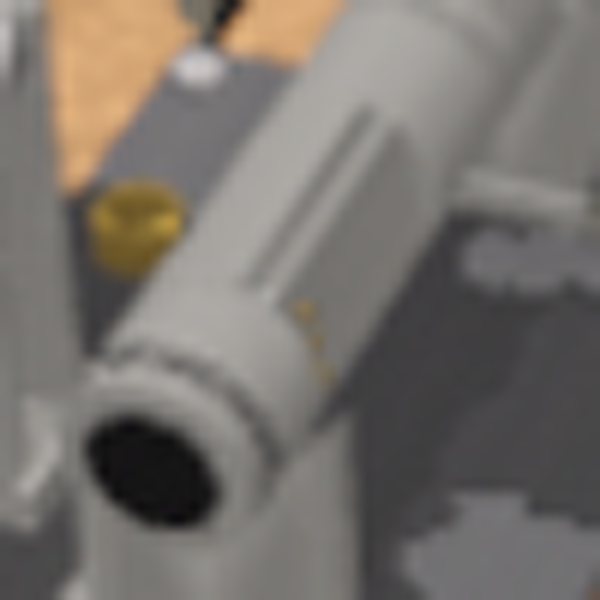

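The flat is the darker patch with its upper edge from (290,295) to (400,130). The pins are at (305,308), (318,345) and (327,375), and there is a decoy groove to the left of the flat. I'll derive the roll angle from the middle pin and the flat's upper edge.

```bash
python3 -c "
from h import *
def hit(p,c,r):
    # ray from side camera, cylinder of radius r about the barrel axis, nearest hit, in rest frame
    o,d=ray('side',p);o=RR.T@(o-O)-[0,0,.085];d=RR.T@d
    a=d[0]**2+d[2]**2;b=o[0]*d[0]+o[2]*d[2];cc=o[0]**2+o[2]**2-r*r
    q=b*b-a*cc
    t=(-b-np.sqrt(max(q,0)))/a;X=o+t*d;return np.degrees(np.arctan2(X[0],X[2])).round(1),X.round(4),q>0
f=lambda x,y:(210+x/12,210+y/12)
for dx in(-1,0,1):
  for p in((305,308),(318,345),(327,375)): print('pin',hit(f(p[0]+dx*12,p[1]),0,.017)[:2])
for p in((290,295),(345,212),(400,130),(335,400),(450,210)): print('edge',hit(f(*p),0,.022))
"
```

```text
pin (np.float64(-41.1), array([-0.0112,  0.0689,  0.0128]))
pin (np.float64(-65.0), array([-0.0154,  0.0727,  0.0072]))
pin (np.float64(-91.5), array([-0.017 ,  0.0726, -0.0004]))
pin (np.float64(-48.3), array([-0.0127,  0.0665,  0.0113]))
pin (np.float64(-74.4), array([-0.0164,  0.069 ,  0.0046]))
pin (np.float64(-116.8), array([-0.0156,  0.0638, -0.0079]))
pin (np.float64(-55.8), array([-0.0141,  0.0637,  0.0095]))
pin (np.float64(-86.0), array([-0.017 ,  0.0645,  0.0012]))
pin (np.float64(-116.6), array([-0.0174,  0.062 , -0.0087]))
edge (np.float64(-32.8), array([-0.0119,  0.0715,  0.0185]), np.True_)
edge (np.float64(-32.6), array([-0.0119,  0.043 ,  0.0185]), np.True_)
edge (np.float64(-32.7), array([-0.0119,  0.0135,  0.0185]), np.True_)
edge (np.float64(-105.6), array([-0.0212,  0.0725, -0.0059]), np.True_)
edge (np.float64(-94.5), array([-0.0219,  0.0117, -0.0017]), np.True_)
```

The upper edge (-32.7° with a 43° half-width) and the middle pin both put the flat at about -75°. I'll grip, roll +60°, then measure again for the final correction.

>>> arm_command:
  deltas: [0,0,0,-0.001,0,0,30,0,0,0,-0.001,0,0,30,0,0,0,-0.001,0,0,30,0,0,0,-0.001,0,0,30,0,0,0,-0.001,0,0,30,0,0,0,-0.001,0,0,30,0,0,0,-0.001,0,0,30,-0.022,0.08,0,0,0,0,30,-0.044,0.16,0,0,0,0,30,-0.065,0.242,0,0,0,0,30,-0.087,0.322,0,0,0,0,30,-0.108,0.402,0,0,0,0,30,-0.13,0.483,0,0,0,0,30,-0.152,0.563,0,0,0,0,30,-0.173,0.644,0,0,0,0,30,-0.173,0.644,0,0,0,0,30]
  force: 20

```text
clock: 9.7
position: [0.5169, -0.013, 0.0832]
ee_rot: [-1.536, -1.999, 0.847]
force: [-10.6, 1.0, 4.5]
width: 0.474
gripper_force: 20.0
```

>>> arm_command:
  deltas: [0,0,0,0,0,0,91.8,0,0,0,0,0,0,91.8,0,0,0,0,0,0,91.8,0,0,0,0,0,0,91.8,0.173,-0.644,0,0,0,0,91.8,0.173,-0.644,0,0,0,0,91.8,0.173,-0.644,0,0,0,0,91.8,0.173,-0.644,0,0,0,0,91.8,0.173,-0.644,0,0,0,0,91.8,0.173,-0.644,0,0,0,0,91.8,0.173,-0.644,0,0,0,0,91.8,0.173,-0.644,0,0,0,0,91.8,0.173,-0.644,0,0,0,0,91.8]

```text
clock: 11.0
position: [0.5187, -0.0134, 0.0856]
ee_rot: [1.81, 2.355, 0.313]
force: [-0.1, 0.5, 0.0]
width: 0.997
gripper_force: 0.0
```

```bash
python3 -c "
from h import *
s=sensors.observe();print(s['force'],s['width']);
print(goal([0,-.04,.085],-15)[0]);
cv2.imwrite('pics/s3.png',optics.get_image('side'));cv2.imwrite('pics/t3.png',optics.get_image('top'))
a=cv2.imread('pics/s3.png')[205:260,205:260];b=cv2.imread('pics/t3.png')[185:225,180:230]
h=np.zeros((600,800,3),np.uint8);h[:440,:440]=cv2.resize(a,(440,440),interpolation=2);h[:280,445:795]=cv2.resize(b,(350,280),interpolation=2)
cv2.imwrite('pics/g.png',h)
"
```

```text
[-0.10241543  0.49243075  0.02320332] 0.9972725446543421
[-0.0027 -0.0012  0.0015 -0.0023 -0.0012 -0.0006]
```

View pics/g.png

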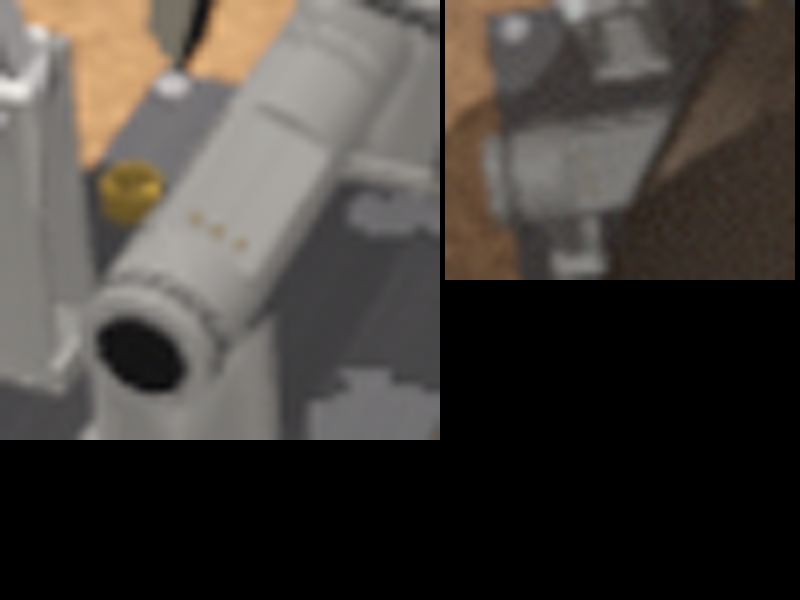

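The pins are now at (195,218), (217,231) and (240,244) in the 8x crop, and the flat is nearly up. I'll compute the tilt by casting the pin rays onto the plane y = 66 mm, with centroids taken from a brass colour mask.

```bash
cat > pin.py <<'E'
from h import *
def pins(im,box,name="side"):
    x0,y0,x1,y1=box
    f=im[y0:y1,x0:x1].astype(float);w=np.clip(f[...,2]-f[...,0]-22,0,None)
    big=cv2.resize(w,None,fx=8,fy=8,interpolation=cv2.INTER_CUBIC)
    m=(big>.35*big.max()).astype(np.uint8);n,l,st,c=cv2.connectedComponentsWithStats(m)
    P=[]
    for i in range(1,n):
        if st[i,4]<20: continue
        q=np.argwhere(l==i);ww=big[l==i];cc=(q*ww[:,None]).sum(0)/ww.sum();P.append(((cc[1]+.5)/8-.5+x0,(cc[0]+.5)/8-.5+y0,ww.sum()))
    return P,w
def plane(n,p,y):
    o,d=ray(n,p);o=RR.T@(o-O);d=RR.T@d;return o+d*(y-o[1])/d[1]
E
python3 -c "
from pin import *
im=cv2.imread('pics/s3.png');P,w=pins(im,(226,229,239,238));print(P);print(w.astype(int))
man=[(205+x/8-.44,205+y/8-.44) for x,y in((195,218),(217,231),(240,244))]
for S in([p[:2] for p in P],man):
  S=sorted(S);X=np.array([plane('side',p,.066) for p in S]);print(X.round(4));v=X[-1]-X[0];print('tilt deg (neg=needs +roll)',np.degrees(np.arctan2(-v[2],v[0])), np.degrees(np.arctan2(X[:,0].mean(),X[:,2].mean()-.085)))
"
```

```text
[(np.float64(228.99993001371283), np.float64(231.91096925525366), np.float64(866.3118565902114)), (np.float64(231.97067545856547), np.float64(233.07359264880412), np.float64(498.126262512058)), (np.float64(234.84454202738866), np.float64(235.0), np.float64(318.6514926701784))]
[[ 0  0  0  0  0  0  0  0  0  0  0  0  0]
 [ 0  0  0  0  0  0  0  0  0  0  0  0  0]
 [ 0  0  0  3  0  0  0  0  0  0  0  0  0]
 [ 0  0  0 13  0  0  0  0  0  0  0  0  0]
 [ 0  0  0  0  0  1  9  0  0  0  0  0  0]
 [ 0  0  0  0  0  0  2  0  0  0  0  0  0]
 [ 0  0  0  0  0  0  0  0  3  7  0  0  0]
 [ 0  0  0  0  0  0  0  0  0  0  0  0  0]
 [ 0  0  0  0  0  0  0  0  0  0  0  0  0]]
[[ 0.0044  0.066   0.103 ]
 [-0.0035  0.066   0.1016]
 [-0.011   0.066   0.0976]]
tilt deg (neg=needs +roll) 160.58133706077354 -12.148189397989942
[[ 0.0045  0.066   0.1033]
 [-0.0027  0.066   0.1002]
 [-0.0102  0.066   0.0972]]
tilt deg (neg=needs +roll) 157.50960942009652 -10.391932757687288
```

The estimates are -20°, -11° and the -15° expected from the roll, so I'll roll +15°. Then I'll release, retreat upward and remeasure with the arm clear.

>>> arm_command:
  deltas: [0,0,0,-0.001,0,0,30,0,0,0,-0.001,0,0,30,0,0,0,-0.001,0,0,30,0,0,0,-0.001,0,0,30,0,0,0,-0.001,0,0,30,0,0,0,-0.001,0,0,30,0,0,0,-0.001,0,0,30,-0.022,0.08,0,0,0,0,30,-0.044,0.161,0,0,0,0,30,-0.044,0.161,0,0,0,0,30,-0.044,0.161,0,0,0,0,30]
  force: 20

```text
clock: 12.2
position: [0.5191, -0.0125, 0.0844]
ee_rot: [-1.91, -2.492, -0.001]
force: [-0.9, 0.3, 0.7]
width: 0.473
gripper_force: 20.0
```

>>> arm_command:
  deltas: [0,0,0,0,0,0,91.8,0,0,0,0,0,0,91.8,0,0,0,0,0,0,91.8,0,0,0,0,0,0,91.8,0,0,0,0,0,0.05,91.8,0,0,0,0,0,0.1,91.8,0,0,0,0,-0.05,0.13,91.8,0,0,0,0,-0.1,0.13,91.8,0,0,0,0,-0.15,0.13,91.8,0,0,0,0,-0.2,0.13,91.8,0,0,0,0,-0.25,0.13,91.8,0,0,0,0,-0.25,0.13,91.8,0,0,0,0,-0.25,0.13,91.8]

```text
clock: 13.5
position: [0.5186, -0.2653, 0.2148]
ee_rot: [-1.917, -2.487, -0.0]
force: [0.6, 1.0, -0.7]
width: 1.0
gripper_force: 0.0
```

```bash
python3 -c "
from pin import *
im=optics.get_image('side');cv2.imwrite('pics/s4.png',im);t=optics.get_image('top');cv2.imwrite('pics/t4.png',t)
P,w=pins(im,(222,225,240,240));print(w.astype(int))
X=proj('side',[O+RR@np.array([x,.066,.102]) for x in(-.008,0,.008)]);print(X)
X=proj('top',[O+RR@np.array([x,.066,.102]) for x in(-.008,0,.008)]);print(X)
f=t[195:215,192:208].astype(int);print(f[...,2]-f[...,0])
for p in P: print(np.round(p,2))
"
```

```text
[[43 33  1  0  0  0  0  0  0  0  0  0  0  0  0  0  0  0]
 [53 53 40  0  0  0  0  0  0  0  0  0  0  0  0  0  0  0]
 [45 51 55 16  0  0  0  0  0  0  0  0  0  0  0  0  0  0]
 [52 56 54  2  0  0  0  0  0  0  0  0  0  0  0  0  0  0]
 [55 48 35  0  0  0  0  0  0  0  0  0  0  0  0  0  0  0]
 [47 38  5  0  0  0  0  0  0  0  0  0  0  0  0  0  0  0]
 [43 18  0  0  0  0  0  0  0  0  0  0  0  0  0  0  0  0]
 [13  0  0  0  0  4  1  0  0  0  0  0  0  0  0  0  0  0]
 [ 0  0  0  0  0  0  0  0  8  0  0  0  0  0  0  0  0  0]
 [ 0  0  0  0  0  0  0  0  0  0  0 13  1  0  0  0  0  0]
 [ 0  0  0  0  0  0  0  0  0  0  0  0  0  0  0  0  0  0]
 [ 0  0  0  0  0  0  0  0  0  0  0  0  0  0  0  0  0  0]
 [ 0  0  0  0  0  0  0  0  0  0  0  0  0  0  0  0  0  0]
 [ 0  0  0  0  0  0  0  0  0  0  0  0  0  0  0  0  0  0]
 [ 0  0  0  0  0  0  0  0  0  0  0  0  0  0  0  0  0  0]]
[[233.63235625 233.34190197]
 [230.64938    232.62744611]
 [227.68103384 231.916196  ]]
[[200.26269798 210.1385115 ]
 [199.92068071 207.70234604]
 [199.57973619 205.27261331]]
[[ 6  5  2  2  1  2  3  1  2 -1 -1 -2  0  4  5  5]
 [ 3  4  3  2  4 
[... 281 characters left out ...]
  6  8]
 [ 8  7  6  7  8  6  6  7  8  9  5  6  5  7  4  6]
 [ 5  6  5  6  5  4  5  6  5  4  3  5  6  4  5  4]
 [ 6  5  5  5  6  6  4  6  4  2  6  5  4  6  5  4]
 [ 6  5  5  4  5  4  7  8  7  6  4  4  4  5  3  4]
 [ 6  6  7  6  6  6 10 16 11  4  4  5  4  5  4  4]
 [ 5  7  6  5  4  5  8 10  7  4  3  4  6  4  5  5]
 [ 6  6  5  4  4  5  9 16 13  5  3  4  5  5  4  4]
 [ 4  5  4  5  4  4  7 12 13  6  4  3  4  5  6  3]
 [ 6  5  5  5  5  5  5  9 10  5  4  2  4  3  5  5]
 [ 6  6  4  7  6  5  7 11 17  6  5  3  4  4  4  5]
 [ 7  7  6  6  5  4  5  6  7  4  4  5  5  4  5  5]
 [ 6  5  6  6  6  5  6  3  3  5  4  5  4  5  6  4]
 [ 5  5  4  8  6  6  5  4  5  4  8  4  4  6  5  4]]
[  222.79   227.75 51624.54]
```

```bash
cat > ang.py <<'E'
from pin import *
def cents(n,box,guess,N=12,r=1.6):
    ims=np.mean([optics.get_image(n).astype(float) for _ in range(N)],0);x0,y0,x1,y1=box
    w=ims[...,2]-ims[...,0]
    out=[]
    for g in guess:
        c=np.array(g,float)
        for _ in range(6):
            yy,xx=np.mgrid[int(c[1])-3:int(c[1])+5,int(c[0])-3:int(c[0])+5]
            bg=np.median(w[y0:y1,x0:x1]);k=np.clip(w[yy,xx]-bg-2,0,None)*np.exp(-((xx-c[0])**2+(yy-c[1])**2)/r**2)
            c=np.array([(xx*k).sum(),(yy*k).sum()])/k.sum()
        out.append(c)
    return np.array(out),ims
E
python3 -c "
from ang import *
c,im=cents('side',(226,231,236,238),[(227.2,232.1),(230,233),(233.1,234)],10,1.2);print(c)
X=np.array([plane('side',p,.066) for p in c]);print(X.round(4));f=np.polyfit(X[:,0],X[:,2],1);print('roll',-np.degrees(np.arctan(f[0])))
ct,it=cents('top',(194,204,206,213),[(199.3,206),(199.3,208.4),(199.6,211)],10,1.0);print(ct)
T=np.array([RR.T@(onz('top',p,.102)-O) for p in ct]);print(T.round(4))
for i,j in((0,0),(2,2),(1,1)):
  pass
# triangulated pins (top order +x first = side left first)
Q=np.array([RR.T@(tri(a,b)[0]-O) for a,b in zip(ct,c)]);print(Q.round(4),[tri(a,b)[1].round(4) for a,b in zip(ct,c)])
v=Q[0]-Q[2];print('tri roll',-np.degrees(np.arctan2(v[2],v[0])))
g=it.mean(2);
for x in (192,196,204,208,212): print(x,g[194:224,x].astype(int))
"
```

```text
[[227.43553032 231.67920657]
 [230.12855757 232.82873329]
 [233.18091516 233.9304063 ]]
[[ 0.0086  0.066   0.1026]
 [ 0.0015  0.066   0.101 ]
 [-0.0067  0.066   0.0998]]
roll -10.367559471959408
[[199.00299219 206.23738715]
 [199.40619249 208.34492153]
 [199.75621712 210.66524627]]
[[ 0.0052  0.0682  0.102 ]
 [-0.0018  0.0679  0.102 ]
 [-0.0094  0.0678  0.102 ]]
[[ 0.0059  0.0684  0.1048]
 [-0.0009  0.0681  0.1029]
 [-0.0086  0.0681  0.1017]] [np.float64(0.0027), np.float64(0.0023), np.float64(0.0016)]
tri roll -11.975380442896201
192 [ 90  92  93  93  90  78  66  67  79 107 146 161 155 141 136 136 135 129
 122 115 109  99  84  68  61  60  63  60  61  61]
196 [ 91  93  93  92  89  80  67  72  90 113 128 128 128 127 127 128 127 122
 119 115 105  91  79  77  77  77  91 115 130 125]
204 [182 167 104  59  61  63  68  89 116 135 137 136 137 138 136 137 138 139
 133 112  87  62  55  53  54  55  54  56  59  58]
208 [129  93  67  61  63  63  72 102 130 137 137 138 138 136 137 138 138 137
 125  95  68  56  53  56  58  61  61  62  62  60]
212 [ 74  65  63  64  62  70  97 126 137 137 138 138 137 138 138 139 139 133
 103  76  58  53  55  56  60  63  60  61  61  61]
```

The estimates cluster around -8° (+x side high). I'll apply +8° and check again.

>>> arm_command:
  deltas: [0,0,0,0,0.05,0,91.8,0,0,0,0,0.1,0,91.8,0,0,0,0,0.15,0,91.8,0,0,0,0,0.2,0,91.8,0,0,0,0,0.251,0,91.8,0,0,0,0,0.251,-0.03,91.8,0,0,0,0,0.251,-0.08,91.8,0,0,0,0,0.251,-0.13,91.8,0,0,0,0,0.251,-0.13,91.8,0,0,0,0,0.251,-0.13,30,0,0,0,0,0.251,-0.13,30,0,0,0,0,0.251,-0.13,30,0,0,0,0,0.251,-0.13,30,0,0,0,0,0.251,-0.13,30,0,0,0,0,0.251,-0.13,30,0,0,0,0,0.251,-0.13,30,-0.012,0.043,0,0,0.251,-0.13,30,-0.023,0.086,0,0,0.251,-0.13,30,-0.023,0.086,0,0,0.251,-0.13,30,-0.023,0.086,0,0,0.251,-0.13,30]
  force: 20

```text
clock: 16.6
position: [0.5185, -0.0118, 0.085]
ee_rot: [-1.855, -2.418, 0.171]
force: [-4.8, 0.6, 9.3]
width: 0.472
gripper_force: 20.0
```

>>> arm_command:
  deltas: [0,0,0,0,0,0,91.8,0,0,0,0,0,0,91.8,0,0,0,0,0,0,91.8,0,0,0,0,0,0,91.8,0.023,-0.086,0,0,0,0.05,91.8,0.023,-0.086,0,0,0,0.1,91.8,0.023,-0.086,0,0,-0.05,0.13,91.8,0.023,-0.086,0,0,-0.1,0.13,91.8,0.023,-0.086,0,0,-0.15,0.13,91.8,0.023,-0.086,0,0,-0.2,0.13,91.8,0.023,-0.086,0,0,-0.25,0.13,91.8,0.023,-0.086,0,0,-0.25,0.13,91.8]

```text
clock: 17.8
position: [0.5174, -0.2695, 0.2154]
ee_rot: [1.923, 2.483, -0.004]
force: [-0.2, 0.6, 0.3]
width: 0.999
gripper_force: 0.0
```

```bash
python3 -c "
from ang import *
c,im=cents('side',(226,231,236,238),[(227.2,231.7),(230,232.6),(233.1,233.4)],10,1.2);print(c)
X=np.array([plane('side',p,.066) for p in c]);print(X.round(4));f=np.polyfit(X[:,0],X[:,2],1);print('roll',-np.degrees(np.arctan(f[0])))
ct,it=cents('top',(194,204,206,213),[(199,205.6),(199.3,207.8),(199.6,210)],10,1.0);print(ct)
Q=np.array([RR.T@(tri(a,b)[0]-O) for a,b in zip(ct,c)]);print(Q.round(4))
v=Q[0]-Q[2];print('tri roll',-np.degrees(np.arctan2(v[2],v[0])))
g=it.mean(2);
for x in (204,208): print(x,g[194:224,x].astype(int))
s=im[222:250,222:252].astype(np.uint8);cv2.imwrite('pics/k.png',np.hstack([cv2.resize(s,(450,420),interpolation=2),cv2.resize(it[195:223,186:209].astype(np.uint8),(345,420),interpolation=2)]))
# handle in both views: dark pixels
cv2.imwrite('pics/s5.png',im);cv2.imwrite('pics/t5.png',it)
"
```

```text
[[226.1478538  231.87352142]
 [229.44950505 232.64638384]
 [232.20171794 233.59126988]]
[[ 0.0122  0.066   0.101 ]
 [ 0.0033  0.066   0.101 ]
 [-0.0041  0.066   0.1001]]
roll -2.884298287253082
[[198.66185064 205.22045082]
 [199.03399256 208.24739458]
 [199.27304407 209.75894806]]
[[ 9.400e-03  6.900e-02  1.038e-01]
 [-1.000e-04  6.930e-02  1.041e-01]
 [-6.000e-03  6.900e-02  1.028e-01]]
tri roll -3.405141145867199
204 [160 133  86  61  62  63  65  94 129 137 136 136 137 136 137 138 138 136
 126 103  84  62  53  54  54  54  54  55  58  60]
208 [120  94  68  62  61  65  84 118 137 137 137 137 137 136 138 138 139 132
 109  90  67  54  54  56  58  60  59  61  62  60][ WARN:0@9.962] global loadsave.cpp:1063 imwrite_ Unsupported depth image for selected encoder is fallbacked to CV_8U.
```

The residual roll is about -3°, with the pins centred over the axis, so the barrel is done for now. The hold-down is at about 104° (end 148 mm from the hinge, matching the geometry). Next I'll compute the handle approach and the swing.

```bash
python3 -c "
from h import *
print(sensors.observe()['joints'].round(2))
a=np.radians(104.5);p=[.07-.13*np.cos(a),.045,.121+.13*np.sin(a)]
for y in(np.pi/2,-np.pi/2): print(goal([p[0],p[1],.345],0,yw=y)[0])
d,P,r=goal(p,0);print(P)
for q in list(np.arange(97.5,-1,-7.5)):
  a=np.radians(q);print(q,(RR@np.array([.07-.13*np.cos(a),.045,.121+.13*np.sin(a)])+O-P).round(3))
"
```

```text
[-0.04  0.43  0.58  1.76 -0.27  1.04  0.9 ]
[-3.000e-04 -1.500e-03  1.001e+00  7.400e-02  3.561e-01  1.302e-01]
[-1.500e-03  3.000e-04 -9.990e-01  7.400e-02  3.561e-01  1.302e-01]
[0.59332414 0.09411329 0.24685919]
97.5 [-0.015 -0.004  0.003]
90.0 [-0.031 -0.008  0.004]
82.5 [-0.048 -0.013  0.003]
75.0 [-0.064 -0.017 -0.   ]
67.5 [-0.079 -0.021 -0.006]
60.0 [-0.094 -0.025 -0.013]
52.5 [-0.108 -0.029 -0.023]
45.0 [-0.12  -0.032 -0.034]
37.5 [-0.131 -0.035 -0.047]
30.0 [-0.14  -0.038 -0.061]
22.5 [-0.147 -0.04  -0.076]
15.0 [-0.153 -0.041 -0.092]
7.5 [-0.156 -0.042 -0.109]
0.0 [-0.157 -0.042 -0.126]
```

>>> arm_command:
  deltas: [0,0,0.999,0,0,0.05,91.8,0,0,0.999,0,0,0.1,91.8,0,0,0.999,0,0,0.13,91.8,0,0,0.999,0.03,0.05,0.13,91.8,0,0,0.999,0.05,0.1,0.13,91.8,0,0,0.999,0.06,0.15,0.13,91.8,0,0,0.999,0.074,0.2,0.13,91.8,0,0,0.999,0.074,0.25,0.13,91.8,0,0,0.999,0.074,0.3,0.13,91.8,0,0,0.999,0.074,0.356,0.13,91.8,0,0,0.999,0.074,0.356,0.13,91.8,0,0,0.999,0.074,0.356,0.13,91.8,0,0,0.999,0.074,0.356,0.13,91.8,0,0,0.999,0.074,0.356,0.13,91.8]

```text
clock: 20.2
position: [0.5936, 0.0922, 0.3449]
ee_rot: [0.402, -3.114, 0.003]
force: [1.0, -1.4, -0.0]
width: 1.0
gripper_force: 0.0
```

```bash
python3 -c "
from h import *
print(sensors.observe()['joints'].round(2))
a=np.radians(104.5);p=[.07-.13*np.cos(a),.045,.121+.13*np.sin(a)]
print(goal(p,0,yw=np.pi/2)[0])
im=optics.get_image('side');a=im[90:240,140:290];cv2.imwrite('pics/l.png',np.hstack([cv2.resize(a,(450,450),interpolation=2)]+[cv2.imread('pics/k.png')[:,:450][:450].copy()[:420] for _ in []]))
"
```

```text
[-0.36  0.33  0.17  1.49 -0.06  1.33  1.64]
[ 0.0013 -0.0011  0.0041 -0.0003  0.002  -0.098 ]
```

>>> arm_command:
  deltas: [0,0,0,0,0.001,-0.04,91.8,0,0,0,0,0.001,-0.07,91.8,0,0,0,0,0.001,-0.098,91.8,0,0,0,0,0.001,-0.098,91.8,0,0,0,0,0.001,-0.098,5,0,0,0,0,0.001,-0.098,5,0,0,0,0,0.001,-0.098,5,0,0,0,0,0.001,-0.098,5,0,0,0,0,0.001,-0.098,5,0,0,0,0,0.001,-0.098,5,0,0,0,0,0.001,-0.098,5,0,0,0,0,0.001,-0.098,5,0,0,0,0,0.001,-0.098,5]
  force: 6

```text
clock: 21.55
position: [0.5933, 0.0951, 0.2468]
ee_rot: [0.407, -3.113, 0.001]
force: [-0.3, -0.2, 1.4]
width: 0.265
gripper_force: 0.0
```

>>> arm_command:
  deltas: [0,0,0,0,0,0,5,0,0,0,0,0,0,5,0,0,0,0,0,0,5,0,0,0,0,0,0,5]
  force: 6

```text
clock: 21.95
position: [0.5936, 0.0943, 0.2468]
ee_rot: [0.406, -3.113, 0.003]
force: [1.2, -4.0, -0.0]
width: 0.197
gripper_force: 6.0
```

The handle is held (18 mm). I'll swing to 15° and check forces.

>>> arm_command:
  deltas: [0,0,0,-0.007,-0.002,0.002,5,0,0,0,-0.015,-0.004,0.003,5,0,0,0,-0.031,-0.008,0.004,5,0,0,0,-0.048,-0.013,0.003,5,0,0,0,-0.064,-0.017,0,5,0,0,0,-0.079,-0.021,-0.006,5,0,0,0,-0.094,-0.025,-0.013,5,0,0,0,-0.108,-0.029,-0.023,5,0,0,0,-0.12,-0.032,-0.034,5,0,0,0,-0.131,-0.035,-0.047,5,0,0,0,-0.14,-0.038,-0.061,5,0,0,0,-0.147,-0.04,-0.076,5,0,0,0,-0.153,-0.041,-0.092,5,0,0,0,-0.153,-0.041,-0.092,5]

```text
clock: 23.35
position: [0.4389, 0.0518, 0.1534]
ee_rot: [0.404, -3.111, 0.005]
force: [0.6, -12.1, -1.6]
width: 0.197
gripper_force: 6.0
```

>>> arm_command:
  deltas: [0,0,0,0.001,-0.003,0,5,0,0,0,0,-0.003,-0.008,5,0,0,0,-0.002,-0.004,-0.017,5,0,0,0,-0.003,-0.004,-0.025,5,0,0,0,-0.003,-0.004,-0.03,5,0,0,0,-0.003,-0.004,-0.034,5,0,0,0,-0.003,-0.004,-0.034,5]

```text
clock: 24.05
position: [0.4352, 0.0505, 0.1199]
ee_rot: [0.408, -3.109, 0.0]
force: [-5.8, -0.5, -0.7]
width: 0.195
gripper_force: 6.0
```

>>> arm_command:
  deltas: [0,0,0,0,0,-0.002,5,0,0,0,0,0,-0.004,5,0,0,0,0,0,-0.004,5]

```text
clock: 24.35
position: [0.4352, 0.0505, 0.1162]
ee_rot: [0.408, -3.109, 0.0]
force: [-5.4, -0.4, -1.5]
width: 0.197
gripper_force: 6.0
```

There is no clear vertical reaction, since the pads may be sliding on the bar. I'll release and press from above with closed fingertips, which gives an unambiguous contact.

>>> arm_command:
  deltas: [0,0,0,0,0,0,91.8,0,0,0,0,0,0,91.8,0,0,0,0,0,0,91.8,0,0,0,0,0,0,91.8,0,0,0,0,0,0.05,91.8,0,0,0,0,0,0.08,0,0,0,0,0,0,0.08,0,0,0,0,0,0,0.08,0,0,0,0,0,0,0.08,0,0,0,0,0,0,0.08,0,0,0,0,0,0,0.08,0,0,0,0,0,0,0.08,0,0,0,0,0,0,0.08,0,0,0,0,0,0,0.08,0,0,0,0,0,0,0.08,0,0,0,0,0,0,0.08,0]

```text
clock: 25.95
position: [0.4374, 0.0501, 0.1968]
ee_rot: [0.407, -3.113, 0.001]
force: [-1.2, -0.1, -0.3]
width: 0.003
gripper_force: 0.0
```

```bash
python3 -c "
from h import *
s=sensors.observe();print(s['position'],s['width'],RR.T@(s['position']-O))
im=optics.get_image('side');cv2.imwrite('pics/s6.png',im);t=optics.get_image('top');cv2.imwrite('pics/t6.png',t)
X=[O+RR@np.array(v) for v in([-.078,.045,.121],[.07,.045,.121],[-.06,.045,.121])];print(proj('side',X),proj('top',X))
cv2.imwrite('pics/m.png',cv2.resize(im[160:280,180:300],(600,600),interpolation=2))
"
```

```text
[0.43739111 0.05009755 0.19683536] 0.003276264687850871 [-0.05946493  0.04303701  0.19683536]
[[263.36405122 228.36644153]
 [208.30620588 215.70959804]
 [256.40050002 226.76979206]] [[209.29317777 229.865571  ]
 [202.73075402 184.21166473]
 [208.47472676 224.19186869]]
```

View pics/m.png

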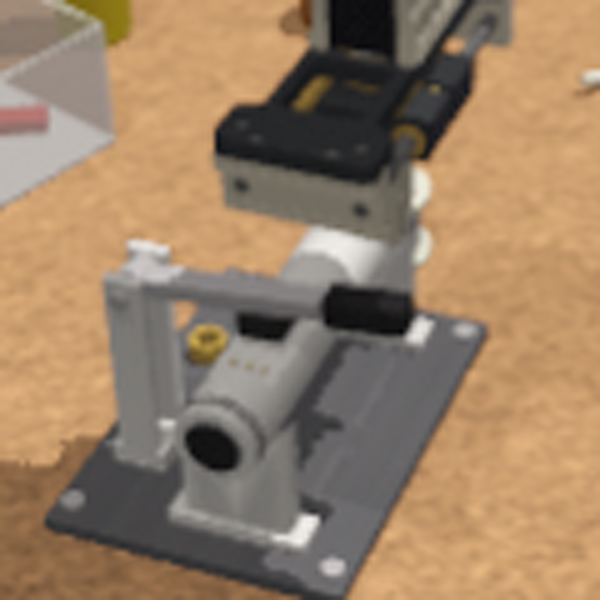

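The hold-down arm is nearly down over the flat: foot at (265,322), handle at (370,310), pins at (250,367). It looks possibly a little high, so I'll press from above and watch the force.

>>> arm_command:
  deltas: [0,0,0,0,0,-0.03,0,0,0,0,0,0,-0.04,0,0,0,0,0,0,-0.044,0,0,0,0,0,0,-0.047,0,0,0,0,0,0,-0.047,0]

```text
clock: 26.55
position: [0.4375, 0.0501, 0.15]
ee_rot: [0.407, -3.113, 0.001]
force: [0.7, 0.6, -0.3]
width: 0.001
gripper_force: 0.0
```

>>> arm_command:
  deltas: [0,0,0,0,0,-0.002,0,0,0,0,0,0,-0.004,0,0,0,0,0,0,-0.004,0]

```text
clock: 26.85
position: [0.4378, 0.0501, 0.1481]
ee_rot: [0.407, -3.115, 0.0]
force: [-9.1, -2.7, 32.2]
width: 0.004
gripper_force: 16.1
```

Contact came at TCP z of about 0.149, which puts the handle top at 130 mm. That is exactly level, so the foot is flush. I'll retreat.

>>> arm_command:
  deltas: [0,0,0,0,0,0.004,0,0,0,0,0,0,0.03,0,0,0,0,0,0,0.08,0,0,0,0,0,0,0.13,0,0,0,0,0,-0.05,0.15,0,0,0,0,0,-0.1,0.15,0,0,0,0,0,-0.15,0.15,0,0,0,0,0,-0.15,0.15,0,0,0,0,0,-0.15,0.15,0]

```text
clock: 27.75
position: [0.4373, -0.1013, 0.2963]
ee_rot: [0.402, -3.115, 0.002]
force: [1.0, 0.0, -0.3]
width: 0.007
gripper_force: 0.0
```

```bash
python3 -c "
from ang import *
c,im=cents('side',(226,231,236,238),[(226.3,231.9),(229.4,232.7),(232.2,233.5)],10,1.2);print(c)
X=np.array([plane('side',p,.066) for p in c]);f=np.polyfit(X[:,0],X[:,2],1);print('roll',-np.degrees(np.arctan(f[0])))
s0=cv2.imread('pics/s6.png').astype(float);d=np.abs(im-s0).max(2)[210:240,205:268];print('changed px near arm',(d>30).sum(), np.argwhere(d>30)[:12].tolist())
"
```

```text
[[226.12578349 231.86914388]
 [229.48368938 232.65272476]
 [231.9113256  233.32442224]]
roll -0.7180653360547786
changed px near arm 630 [[0, 2], [0, 3], [0, 4], [0, 5], [0, 6], [0, 7], [0, 8], [0, 34], [0, 35], [0, 36], [0, 37], [0, 38]]
```

The pins now show a roll of about -0.7°, the hold-down arm is level, and the robot is clear. I'll hand it in.

```bash
python3 -c "
from cell import arm
print(arm.sign_off())"
```

```text
the job is handed in; nothing more can be done
None
```

The barrel's flat faces up (pins measure about 0.7° off level), the hold-down arm is level with its foot pressed onto the flat, and the robot let go and moved clear; I handed the job in at about 28 s, with no verdict returned.

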